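# Drift the guitar fixture's foot into line and bolt it down

### The arm

A 6-joint arm with a two-finger parallel gripper is mounted at the origin on the work surface. World frame = base frame: x ahead of the robot, y to its left, z up, the work surface at z = 0. Lengths are in m, angles in rad, forces in N, time in s.
With the tool pointing down it reaches from about 0.425 to 0.95 m from the base axis. Payload 3.5 kg.
Tool frame: the origin (TCP) lies between the finger pads; the fingertips stand 14 mm ahead of it and the grasp point (between the pads) lies 5 mm behind it; z points along the fingers, y is the line along which they close (so a half turn about z gives the same grasp; the last joint's range is limited). The gripper opens to 85 mm and grips with 20 to 120 N. Pads are 22 mm wide; open, the fingers measure 114 mm over their backs; the gripper's body (76 mm by 85 mm) begins 54 mm behind the grasp point. The pads swing forward as they close: fully open they stand 13 mm farther back than shut.
Start: joints at [-1.26, 0.286, 1.577, -0, 1.279, -0.15], TCP at [0.3, -0.605, 0.245] pointing down, gripper open.
Joint ranges: [-2.77, 2.77], [-0.9, 2.22], [0.21, 2.48], [-1.53, 4.67], [0.24, 2.81], [-2.84, 2.84]. Speed limits (rad/s): [2.79, 2.79, 3.14, 3.14, 3.14, 3.14].

### API

Orientations are given as a unit quaternion [x, y, z, w].
In Python, from plant import * gives the robot as it stands.
- The arm moves only by the tool step_arm, never from a script. Its argument "commands" is a list of rows, each an object of numbers: "gripper": the gripper's target within -1 to 1 (shut at 1, half-way at 0, fully open at -1); "x", "y", "z": the shift along the tool's x, y, z in mm; "spin": the turn about the tool's z in degrees. A call has exactly 10 rows; each row shifts and turns the commanded pose from where the row before left it, along the tool's axes as they then stand; what a row does not reach is not made up. A row lasts 1/10 s, in which the tool goes at most 50 mm and 8.59 degrees, less where a joint would pass 70% of its speed; a pose out of reach is approached as far as the arm can. A call with a gripper value outside its range is refused whole. The fingers move at their own pace and stop on an object; "force" is the grip in N (left out, the last holds). Time passes only in rows, so rows that do not move let the fingers close, or fill a call up. It gives the time, the measured TCP pose, the force, the opening and the grip force at its end, in the units of the state.
- get_state(): the state, without advancing time (a new reading comes with each control period).
- read_camera(name): name is "side" or "top"; returns a dict with "color" (384x512x3 uint8, red, green, blue), "z_map" (384x512 float32, m along the optical axis (not along the pixel's ray), 0 where there is no reading), "fx", "fy", "cx", "cy" (pixels), "distortion" ([k1, k2, p1, p2, k3] as OpenCV has them; the pictures are not rectified), "eye" and "attitude" of the camera in the world. Camera axes: x right, y up, looking along -z (the intrinsics and any distortion apply to the point x, -y, -z); pixel columns grow to the right and rows downward; lengths in m; the calibration is good to about 2 mm. A picture is of the moment at which its call begins.
- sign_off(): hands the job in; it is judged then, once.
The state is a dict: "time": time; "qpos": joint angles; "dq": joint speeds; "joint_efforts": joint torques, N m; "eef_pos": TCP position; "tcp_rot": TCP orientation; "contact_force": force on the tool from outside, world axes, zero at the start; "wrist_torque": the same for the moment, N m; "opening": opening from 0.0 (shut) to 1.0 (fully open); "finger_force": force on a finger pad.
Only numpy, scipy, OpenCV 4.12 (cv2) and the standard library are available. Lean on these libraries where they do the work, as an engineer would, in place of code of your own. Each camera call takes 0.05 s, during which the arm holds its last target. There are 200 camera calls.

### The job

The foot of this guitar-holding fixture has slipped sideways, so its hole no longer meets the board's hole beneath: find the gap where they overlap and ease the tapered steel drift down through the foot's hole into the hole of the board below until its collar is pressed on the foot, so that the drift (not the gripper) brings the two holes into line. Then take the drift out, stand it back in a hole of the tool block, and put the black-winged bolt upright through both holes, press it fully home and let go. Press each collar down on the foot for a moment with about 22 N to seat it (never more than 45 N), do not jam the drift or the bolt in the holes, and leave the tin, the cork block and the glue bottle where they are.

Things in the scene. Friction and masses are not known exactly. Their poses are not given: they have to be found in the camera images.
- fixture: Plywood board 240 (x) x 150 (y) mm, fixed to the bench, top face 54 mm above the bench, on two battens. Origin on the bench under the board's centre; z up. Four steel spring clips (20 mm wide, tops 72 mm above the bench) hold the foot down by its long sides, 41 mm and more from the centre line.
- board_top (a point): Centre of the board's top face, under the foot. A metal bush plate let into the board has a round 18 mm hole, its mouth level with the board's top, 24 mm deep with 30 mm free below. The hole sits off-centre: at the start its centre is 9 mm from the foot hole's centre, in any horizontal direction. That direction is not measured: see it through the foot's hole (a dark crescent) or feel for it.
- foot_hole (a point): Centre of the mouth of the 18 mm round hole through the pale maple foot, on its top face, 68 mm above the bench. The foot is a 165 x 90 x 14 mm plate on the board; a brown post 80 mm high and 50 mm wide stands on it, its face 85 mm to the fixture's -x side of the hole. The foot can be slid 12 mm any way (it does not turn) against 5 to 7 N of friction and stays where it is left.
- block: Wooden tool block fixed to the bench, 70 (x) x 160 (y) x 72 (z) mm, origin on the bench under its centre, z up. Two round holes in its top, 20 mm diameter and 70 mm deep, 45 mm either side of its centre along y; the drift stands in one and the bolt in the other (which is which varies).
- block_hole_a (a point): Centre of the mouth of the tool block's hole on its +y side, 72 mm above the bench.
- block_hole_b (a point): Centre of the mouth of the tool block's hole on its -y side, 72 mm above the bench.
- drift_grip (a point): Centre of the drift's orange handle, 22 x 22 mm square (sides along its x and y), 60 mm high. The drift stands upright, z up. Below the handle is a brass collar, 28 mm diameter, 8 mm thick, its underside 38 mm below this point; below it a steel nose 64 mm long: 24 mm of 17 mm diameter, then 40 mm tapering to 4 mm at the tip, 102 mm below this point. About 0.2 kg.
- drift_tip (a point): The tip of the drift's nose, on its axis.
- bolt_grip (a point): Centre of the bolt's black wing: 16 (x) x 40 (y) x 36 mm high; grip it across the 16 mm. Below it is a steel collar, 28 mm diameter, 10 mm thick, its underside 28 mm below this point; below that a smooth unthreaded steel shank, 16 mm diameter, 50 mm long, its last 6 mm tapering to 10 mm. It is pushed straight in until its collar sits on the foot. About 0.14 kg.
- bolt_tip (a point): The lower end of the bolt's shank, on its axis; z up along the bolt. The end is 78 mm below the centre of the wing.
- tin: Bystander: brass-coloured wax tin, 64 mm diameter, 50 mm high, origin at its underside.
- cork_block: Bystander: cork sanding block 60 x 90 x 30 mm, origin at its underside.
- glue: Bystander: amber bottle of glue, 50 mm diameter, 120 mm high, origin at its underside.
Things that resemble listed ones, but are neither listed nor needed, are in the scene too. What is shaped like the part that bears bolt_grip but purple is not meant. Leave any purple look-alike of the block alone.

How it is judged:
On the way, in this order (a step that is already met when the one before it is completed fails the run):
1. the drift is pushed down through both holes until its collar is on the foot (within 4 mm) and the collar pressed on it with more than 14 N, which brings the holes into line (horizontal distance between drift_tip and foot_hole below 0.006 m and z of drift_tip in the frame of fixture below 0.008 m and contact force between drift_c1 and fixture above 14 N and angle between drift_tip's own z axis and vertical below 0.15 rad), for 0.25 s.
2. the bolt is through both holes, upright, its collar on the foot (within 3 mm) and the collar pressed on it with more than 14 N (horizontal distance between bolt_tip and foot_hole below 0.004 m and z of bolt_tip in the frame of fixture below 0.021 m and angle between bolt_tip's own z axis and vertical below 0.06 rad and contact force between bolt_c1 and fixture above 14 N), for 0.25 s.
At the end, for the whole second after the job is handed in: The bolt stands upright (within 0.06 rad) through both holes with its collar within 3 mm of the foot and its end within 4 mm of the foot hole's axis, the holes so in line; the drift stands in a hole of the tool block, its nose at least 45 mm deep; bolt and drift are released and at rest (horizontal distance between bolt_tip and foot_hole below 0.004 m and z of bolt_tip in the frame of fixture below 0.021 m and angle between bolt_tip's own z axis and vertical below 0.06 rad and ((horizontal distance between drift_tip and block_hole_a below 0.008 m and z of drift_tip in the frame of block_hole_a below -0.045 m) or (horizontal distance between drift_tip and block_hole_b below 0.008 m and z of drift_tip in the frame of block_hole_b below -0.045 m)) and linear speed of each of bolt, drift below 0.02 m/s and contact force between the fingers and bolt below 0.1 N and contact force between the fingers and drift below 0.1 N); the robot touches nothing.
It fails at once if a collar is pressed on the foot with more than 45 N (contact force between any of drift_c1, bolt_c1 and fixture above 45 N).
It fails at once if the drift or the bolt is jammed in the holes: its contact forces on the fixture add up to more than 70 N (contact force between any of drift, bolt and fixture above 70 N).
It fails at once if the gripper itself pushes the fixture or its foot (more than 5 N) (contact force between the fingers and fixture above 5 N).
It fails at once if a bystander (tin, cork block, glue bottle) is moved by more than 20 mm (distance of any of tin, cork_block, glue from where it was at the start of the episode above 0.02 m).
It also fails if it takes over 72 s, if anything falls off the work surface, if the arm or the gripper's body presses on something with over 40 N, if the wrist force passes 120 N, or if a joint passes its speed limit or range.

## Working session

There is one attempt and no reset: what is moved stays moved. The work goes in short steps, Python scripts to look and compute and a tool call to move; the robot and the scene stay as the last step left them, time stands still between calls to the robot, and variables do not carry over. Pictures are saved under pics/ and viewed, at most 10 in all, crops included, and the job is handed in when it is done.

Besides the shell and the picture viewer there is one more tool, called after "Request:" by a JSON object that holds its "op" and its "data", one argument or row to a line. step_arm: Moves the arm, as the interface text tells. Its arguments: {"type":"object","properties":{"commands":{"type":"array"},"force":{"type":"number"}},"required":["commands"]}

```bash
mkdir -p pics
cat > h.py <<'E'
from plant import *
import numpy as np, cv2, pickle
from scipy.spatial.transform import Rotation as R
def snap(n):
    c=read_camera(n); pickle.dump(c,open(f'pics/{n}.pkl','wb')); return c
def load(n): return pickle.load(open(f'pics/{n}.pkl','rb'))
def ray(c,u,v):
    K=np.array([[c['fx'],0,c['cx']],[0,c['fy'],c['cy']],[0,0,1]])
    p=cv2.undistortPoints(np.array([[[u,v]]],float),K,np.array(c['distortion'],float))[0,0]
    return rot(c)@np.array([p[0],-p[1],-1])
def rot(c):
    a=np.array(c['attitude'],float)
    return R.from_quat(a).as_matrix() if a.size==4 else a.reshape(3,3)
def atz(c,u,v,z):
    d=ray(c,u,v); e=np.array(c['eye']); return e+d*(z-e[2])/d[2]
def depth(c,u,v): return np.array(c['eye'])+ray(c,u,v)*c['z_map'][int(round(v)),int(round(u))]
def crop(c,u0,u1,v0,v1,k,name):
    cv2.imwrite(f'pics/{name}.png',cv2.resize(c['color'][v0:v1,u0:u1,::-1],None,fx=k,fy=k,interpolation=cv2.INTER_CUBIC))
E
python3 - <<'E'
from h import *
for n in('top','side'):
    c=snap(n); print(n,c['eye'],c['attitude'],c['fx'],c['distortion'])
a=[cv2.resize(load(n)['color'][:,:,::-1],(512,384)) for n in('top','side')]
cv2.imwrite('pics/top0.png',a[0]);cv2.imwrite('pics/side0.png',a[1])
print(get_state())
E
```

```text
top [0.4545738  0.11149201 0.92623317] [ 0.05750497 -0.05853447 -0.69529004  0.71402986] 396.1223928365895 [-0.07818741  0.          0.          0.          0.        ]
side [0.0812499  0.75002735 0.71501977] [-0.13821397  0.4188429   0.85202417 -0.28199704] 486.0201857577009 [0.05706073 0.         0.         0.         0.        ]
{'time': 0.1, 'qpos': array([-1.26004539e+00,  2.87118985e-01,  1.57801549e+00, -4.42291091e-05,
        1.27857790e+00, -1.50000507e-01]), 'dq': array([ 0.00069665, -0.0041434 , -0.00360429, -0.0008398 ,  0.00051279,
        0.00135064]), 'joint_efforts': array([ 5.33650073e-04, -4.07297802e+01, -2.93696523e+01, -1.54695990e-04,
        3.45179738e-03, -1.09683569e-06]), 'eef_pos': array([ 0.29996535, -0.60406844,  0.24406569]), 'tcp_rot': array([ 9.73578663e-01,  2.28349432e-01, -1.06197025e-04, -1.05474230e-03]), 'contact_force': array([0.05056207, 0.02836046, 0.08076172]), 'wrist_torque': array([ 0.00147277, -0.06473973,  0.01141065]), 'finger_force': 0.0, 'opening': 1.0005525406347846}
```

View pics/top0.png

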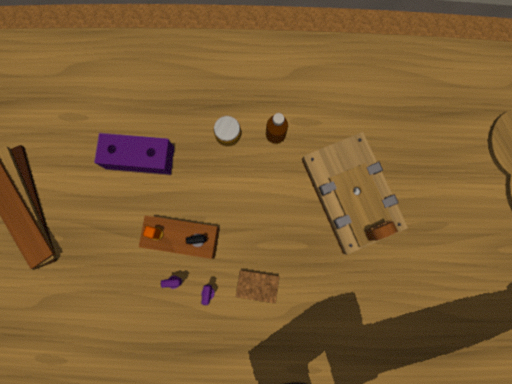

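View pics/side0.png

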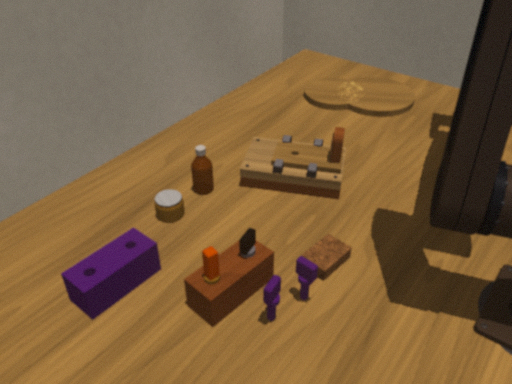

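The top view shows the brown block at (180,237), with the orange drift at (151,232) and the black bolt at (196,240) standing in it. The fixture hole is at (357,191), the tin at (227,129), the glue at (277,127) and the cork at (258,286). The lookalikes are the purple block (135,152) and two purple bolts (171,283) and (208,294). The black wing standing in the brown block matches the description, so I'll confirm it in crops.

Run:
```python
from h import *
c=load('top')
a=cv2.resize(c['color'][205:269,130:230,::-1],None,fx=6,fy=6,interpolation=cv2.INTER_CUBIC)[:, :600]
b=cv2.resize(c['color'][180:204,340:380,::-1],None,fx=15,fy=15,interpolation=cv2.INTER_CUBIC)
cv2.imwrite('pics/cropA.png',a); cv2.imwrite('pics/cropB.png',b)
s=load('side'); crop(s,180,280,220,320,6,'cropC')
```

```text
(no output)
```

View pics/cropA.png

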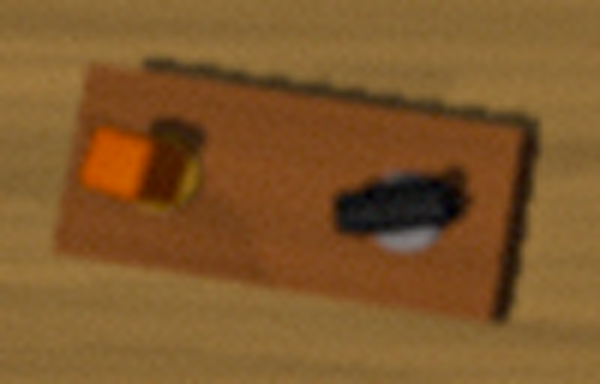

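View pics/cropB.png

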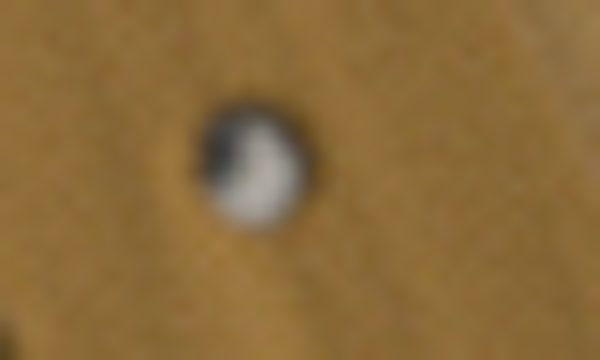

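Crop A confirms an orange square handle on a brass collar at top-view (149,232), and a black wing on a steel collar at (197,239), both in the brown block. The block corners are at about (144.6,215.5), (218.5,225.5), (212.1,257.6) and (138.8,246.7). Crop B shows the foot hole at about (356.6,190.6). The dark part, which is the board's hole, is at the upper left, and the pale bush plate is at the lower right.

Run:
```python
from h import *
np.set_printoptions(precision=4,suppress=True,linewidth=160)
c=load('top')
P=[atz(c,*p,.072)[:2] for p in[(144.6,215.5),(218.5,225.5),(212.1,257.6),(138.8,246.7)]]
print('blk',P,[np.linalg.norm(P[i]-P[(i+1)%4]) for i in range(4)])
print('ctr',np.mean(P,0))
q=lambda x,y:(130+(x+.5)/6-.5,205+(y+.5)/6-.5)
# drift handle top z .140
T=[atz(c,*q(*p),.140)[:2] for p in[(92,126),(153,136),(142,200),(82,190)]]
print('drift top',T,np.mean(T,0)); 
W=[atz(c,*q(*p),.118)[:2] for p in[(338,215),(462,192)]]; print('wing ends',W,np.mean(W,0))
h=(356.6,190.6); print('foot hole',atz(c,*h,.068),'z',depth(c,350,196),depth(c,364,186))
# project grid: board level
g=cv2.cvtColor(c['color'],cv2.COLOR_RGB2GRAY)[184:198,349:365];print(g)
# model: fit
K=np.array([[c['fx'],0,c['cx']],[0,c['fy'],c['cy']],[0,0,1]])
gg=cv2.resize(cv2.cvtColor(c['color'],cv2.COLOR_RGB2GRAY),None,fx=1,fy=1).astype(float)
fh=atz(c,*h,.068)[:2]
S=4; us=np.arange(348,366,1/S)+.5/S-.5; vs=np.arange(182,200,1/S)+.5/S-.5
A=np.array([[atz(c,u,v,.068)[:2] for u in us] for v in vs]); B=np.array([[atz(c,u,v,.054)[:2] for u in us] for v in vs])
obs=gg[182:200,348:366]
best=[]
for dx in np.arange(-.003,.0031,.001):
 for dy in np.arange(-.003,.0031,.001):
  f=fh+[dx,dy]
  inA=np.linalg.norm(A-f,axis=2)<.009; inB=np.linalg.norm(B-f,axis=2)<.009
  for th in np.arange(0,360,10):
   b=f+.009*np.array([np.cos(np.radians(th)),np.sin(np.radians(th))])
   hole=np.linalg.norm(B-b,axis=2)<.009
   L=[~inA,inA&~inB,inA&inB&~hole,inA&inB&hole]
   M=np.array([cv2.GaussianBlur(l.astype(float),(0,0),2.4).reshape(18,S,18,S).mean((1,3)).ravel() for l in L]).T
   s,r,_,_=np.linalg.lstsq(M,obs.ravel(),rcond=None)
   if s[3]<s[2]-30: best.append((float(np.sum((M@s-obs.ravel())**2)),dx,dy,th,*s.round()))
best.sort();print(fh);[print(np.array(b)) for b in best[:8]]
```

```text
blk [array([0.5294, 0.3516]), array([0.5124, 0.1898]), array([0.4437, 0.2007]), array([0.4619, 0.3597])] [np.float64(0.16267691257143294), np.float64(0.06958424184564133), np.float64(0.15995673297119758), np.float64(0.06804632937589584)]
ctr [0.4869 0.2754]
drift top [array([0.5034, 0.3305]), array([0.5007, 0.3098]), array([0.4795, 0.3121]), array([0.4821, 0.3324])] [0.4914 0.3212]
wing ends [array([0.4772, 0.2506]), array([0.4862, 0.2089])] [0.4817 0.2298]
foot hole [ 0.5973 -0.111   0.068 ] z [ 0.585  -0.0962  0.0675] [ 0.6083 -0.1281  0.0666]
[[112 111 110 107 111 109 114 114 115 110 111 113 116 116 108 110]
 [113 110 110 110 105 106 113 107 110 108 108 108 112 117 112 109]
 [109 111 114 110 104  98  95  88  92  96  99 109 113 115 116 114]
 [112 109 111 112  98  81  73  78  76  77  85  97 110 115 115 116]
 [111 112 116 107  89  72  78  98 112  86  70  82 103 112 116 116]
 [109 114 120 107  76  62  81 123 146 120  79  75  98 109 115 116]
 [109 119 122 109  78  60  86 131 157 147 106  73  88 111 115 116]
 [107 116 122 104  79  75 108 141 166 160 125  77  88 104 111 115]
 [108 117 12
[... 404 characters left out ...]
11 ]
[8665.803    0.001    0.      50.     112.      58.     163.      61.   ]
[9968.4303    0.001     0.       60.      112.       57.      161.       57.    ]
[10128.7069     0.001      0.        40.       112.        60.       164.        66.    ]
[11011.8141     0.001     -0.001     60.       112.        51.       160.        64.    ]
[11198.0731     0.001     -0.001     50.       112.        52.       161.        69.    ]
[11554.6741     0.         0.        50.       111.        62.       164.        66.    ]
[12419.9561     0.002      0.        50.       112.        60.       158.        58.    ]
[12680.9341     0.         0.        60.       111.        60.       163.        63.    ]
```

Measured positions (m):

| Item | Position | Notes |
|---|---|---|
| Block centre | (.487, .275) | yaw −6°, sides measure 160 × 69 mm |
| Drift | (.4915, .3205) | in hole a |
| Bolt | (.482, .230) | in hole b, wing yaw +12° |
| Foot hole | (.598, −.111) | height agrees |
| Board hole | (.604, −.104) | offset at about 50° |

I'm moving toward the drift.

Request:
{"op": "step_arm", "data": {
  "commands": [
    {"gripper":-1,"x":40,"y":-25},
    {"gripper":-1,"x":40,"y":-25},
    {"gripper":-1,"x":40,"y":-25},
    {"gripper":-1,"x":40,"y":-25},
    {"gripper":-1,"x":40,"y":-25},
    {"gripper":-1,"x":40,"y":-25},
    {"gripper":-1,"x":40,"y":-25},
    {"gripper":-1,"x":40,"y":-25},
    {"gripper":-1,"x":40,"y":-25},
    {"gripper":-1,"x":40,"y":-25}
  ],
  "force": 60
}}

```text
invalid input
```

Request:
{"op": "step_arm", "data": {
  "commands": [
    {"gripper":-1,"spin":-8.2},
    {"gripper":-1,"spin":-8.2},
    {"gripper":-1,"spin":-8.2},
    {"gripper":-1,"spin":-8.2},
    {"gripper":-1,"spin":-8.2},
    {"gripper":-1,"spin":-8.2},
    {"gripper":-1,"spin":-8.2},
    {"gripper":-1},
    {"gripper":-1},
    {"gripper":-1}
  ]
}}

```text
invalid input
```

```bash
cat >> h.py <<'E'
def go(x,y,z,yang=None):
    "tool-frame mm to reach world TCP target; spin to bring tool y to angle yang (deg)"
    s=get_state(); M=R.from_quat(s['tcp_rot']).as_matrix()
    d=M.T@(np.array([x,y,z])-s['eef_pos'])*1000
    a=np.degrees(np.arctan2(M[1,1],M[0,1]))
    print('t',s['time'],'tcp',s['eef_pos'].round(4),'yang',a.round(2),'tiltz',M[:,2].round(4),'d',d.round(1),'F',s['contact_force'].round(2),'open',round(s['opening'],3),'ff',s['finger_force'],'q6',s['qpos'][5].round(2))
    if yang is not None: print('spin',-((yang-a+90)%180-90))
E
python3 -c "
from h import *
go(.4915,.3205,.165,-6)"
```

```text
t 0.1 tcp [ 0.3    -0.6041  0.2441] yang -63.6 tiltz [-7.e-04  2.e-03 -1.e+00] d [ 582.6 -742.8   80.8] F [0.05 0.03 0.08] open 1.001 ff 0.0 q6 -0.15
spin -57.600137625207196
```

Request:
{"op": "step_arm", "data": {
  "commands": [
    {"gripper":-1,"x":40,"y":-25,"z":0,"spin":0},
    {"gripper":-1,"x":40,"y":-25,"z":0,"spin":0},
    {"gripper":-1,"x":40,"y":-25,"z":0,"spin":0},
    {"gripper":-1,"x":40,"y":-25,"z":0,"spin":0},
    {"gripper":-1,"x":40,"y":-25,"z":0,"spin":0},
    {"gripper":-1,"x":40,"y":-25,"z":0,"spin":0},
    {"gripper":-1,"x":40,"y":-25,"z":0,"spin":0},
    {"gripper":-1,"x":40,"y":-25,"z":0,"spin":0},
    {"gripper":-1,"x":40,"y":-25,"z":0,"spin":0},
    {"gripper":-1,"x":40,"y":-25,"z":0,"spin":0}
  ],
  "force": 60
}}

```text
time: 1.1
eef_pos: [0.5477, -0.2008, 0.2449]
tcp_rot: [0.974, 0.228, -0.0, -0.0]
contact_force: [1.3, -1.1, -0.9]
opening: 0.999
finger_force: 0.0
```

Request:
{"op": "step_arm", "data": {
  "commands": [
    {"gripper":-1,"x":17,"y":-45,"z":0,"spin":0},
    {"gripper":-1,"x":17,"y":-45,"z":0,"spin":0},
    {"gripper":-1,"x":17,"y":-45,"z":0,"spin":0},
    {"gripper":-1,"x":17,"y":-45,"z":0,"spin":0},
    {"gripper":-1,"x":17,"y":-45,"z":0,"spin":0},
    {"gripper":-1,"x":17,"y":-45,"z":0,"spin":0},
    {"gripper":-1,"x":17,"y":-45,"z":0,"spin":0},
    {"gripper":-1,"x":17,"y":-45,"z":0,"spin":0},
    {"gripper":-1,"x":17,"y":-45,"z":0,"spin":0},
    {"gripper":-1,"x":17,"y":-45,"z":0,"spin":0}
  ]
}}

```text
time: 2.1
eef_pos: [0.4986, 0.2777, 0.245]
tcp_rot: [0.974, 0.228, -0.0, 0.0]
contact_force: [0.9, -0.2, -0.2]
opening: 0.998
finger_force: 0.0
```

Request:
{"op": "step_arm", "data": {
  "commands": [
    {"gripper":-1,"x":12,"y":-42,"z":0,"spin":0},
    {"gripper":-1,"x":0,"y":0,"z":0,"spin":-8.2},
    {"gripper":-1,"x":0,"y":0,"z":0,"spin":-8.2},
    {"gripper":-1,"x":0,"y":0,"z":0,"spin":-8.2},
    {"gripper":-1,"x":0,"y":0,"z":0,"spin":-8.2},
    {"gripper":-1,"x":0,"y":0,"z":0,"spin":-8.2},
    {"gripper":-1,"x":0,"y":0,"z":0,"spin":-8.2},
    {"gripper":-1,"x":0,"y":0,"z":0,"spin":-8.4},
    {"gripper":-1,"x":0,"y":0,"z":0,"spin":0},
    {"gripper":-1,"x":0,"y":0,"z":0,"spin":0}
  ]
}}

```text
time: 3.1
eef_pos: [0.4913, 0.3187, 0.2449]
tcp_rot: [0.744, 0.668, -0.0, -0.0]
contact_force: [-0.1, 0.2, 0.1]
opening: 0.999
finger_force: 0.0
```

```bash
python3 -c "
from h import *
go(.4915,.3205,.105,-6)"
```

```text
t 3.1 tcp [0.4913 0.3187 0.2449] yang -6.17 tiltz [-7.e-04 -3.e-04 -1.e+00] d [1.800e+00 1.000e-01 1.399e+02] F [-0.05  0.17  0.11] open 0.999 ff 0.0 q6 0.51
spin -0.17338242464413156
```

Request:
{"op": "step_arm", "data": {
  "commands": [
    {"gripper":-1,"x":2,"y":0,"z":30,"spin":0},
    {"gripper":-1,"x":0,"y":0,"z":35,"spin":0},
    {"gripper":-1,"x":0,"y":0,"z":35,"spin":0},
    {"gripper":-1,"x":0,"y":0,"z":25,"spin":0},
    {"gripper":-1,"x":0,"y":0,"z":13,"spin":0},
    {"gripper":-0.5,"x":0,"y":0,"z":0,"spin":0},
    {"gripper":1,"x":0,"y":0,"z":0,"spin":0},
    {"gripper":1,"x":0,"y":0,"z":0,"spin":0},
    {"gripper":1,"x":0,"y":0,"z":0,"spin":0},
    {"gripper":1,"x":0,"y":0,"z":0,"spin":0}
  ],
  "force": 80
}}

```text
time: 4.1
eef_pos: [0.4927, 0.3211, 0.1091]
tcp_rot: [0.743, 0.669, 0.001, 0.001]
contact_force: [-0.2, -0.9, 3.4]
opening: 0.246
finger_force: 78.0
```

```bash
python3 -c "
from h import *
go(.4915,.3205,.105,-6)"
```

```text
t 4.1 tcp [0.4927 0.3211 0.1091] yang -6.01 tiltz [ 2.6e-03  8.0e-04 -1.0e+00] d [-0.8 -1.1  4.1] F [-0.17 -0.88  3.43] open 0.246 ff 78.00608038902283 q6 0.51
spin -0.00526609568376557
```

Grip is firm, with the 22 mm handle between the pads. Lifting and carrying it to the fixture.

Request:
{"op": "step_arm", "data": {
  "commands": [
    {"gripper":1,"x":0,"y":0,"z":-20,"spin":0},
    {"gripper":1,"x":0,"y":0,"z":-30,"spin":0},
    {"gripper":1,"x":0,"y":0,"z":-35,"spin":0},
    {"gripper":1,"x":0,"y":0,"z":-35,"spin":0},
    {"gripper":1,"x":0,"y":0,"z":-20,"spin":0},
    {"gripper":1,"x":-20,"y":7,"z":0,"spin":0},
    {"gripper":1,"x":-35,"y":13,"z":0,"spin":0},
    {"gripper":1,"x":-45,"y":17,"z":0,"spin":0},
    {"gripper":1,"x":-45,"y":17,"z":0,"spin":0},
    {"gripper":1,"x":-45,"y":17,"z":0,"spin":0}
  ]
}}

```text
time: 5.1
eef_pos: [0.5423, 0.1229, 0.2471]
tcp_rot: [0.743, 0.669, 0.0, -0.0]
contact_force: [0.0, -0.3, -2.4]
opening: 0.25
finger_force: 78.8
```

Request:
{"op": "step_arm", "data": {
  "commands": [
    {"gripper":1,"x":-45,"y":17,"z":0,"spin":0},
    {"gripper":1,"x":-45,"y":17,"z":0,"spin":0},
    {"gripper":1,"x":-45,"y":17,"z":0,"spin":0},
    {"gripper":1,"x":-45,"y":17,"z":0,"spin":0},
    {"gripper":1,"x":-30,"y":10,"z":0,"spin":0},
    {"gripper":1,"x":-15,"y":4,"z":0,"spin":0},
    {"gripper":1,"x":0,"y":0,"z":0,"spin":0},
    {"gripper":1,"x":0,"y":0,"z":0,"spin":0},
    {"gripper":1,"x":0,"y":0,"z":0,"spin":0},
    {"gripper":1,"x":0,"y":0,"z":0,"spin":0}
  ]
}}

```text
time: 6.1
eef_pos: [0.6004, -0.1063, 0.2474]
tcp_rot: [0.742, 0.67, 0.0, -0.0]
contact_force: [-0.3, 0.3, -1.1]
opening: 0.248
finger_force: 78.8
```

```bash
python3 -c "
from h import *
go(.6012,-.1076,.195,-6)
s=snap('side');t=snap('top')
a=cv2.resize(s['color'][70:210,220:380,::-1],None,fx=3.5,fy=3.5,interpolation=cv2.INTER_CUBIC)
cv2.imwrite('pics/s1.png',a)"
```

```text
t 6.1 tcp [ 0.6004 -0.1063  0.2474] yang -5.89 tiltz [-1.e-04  3.e-04 -1.e+00] d [-1.2  1.  52.4] F [-0.29  0.31 -1.05] open 0.248 ff 78.77545952796936 q6 -0.24
spin 0.11388050313327369
```

View pics/s1.png

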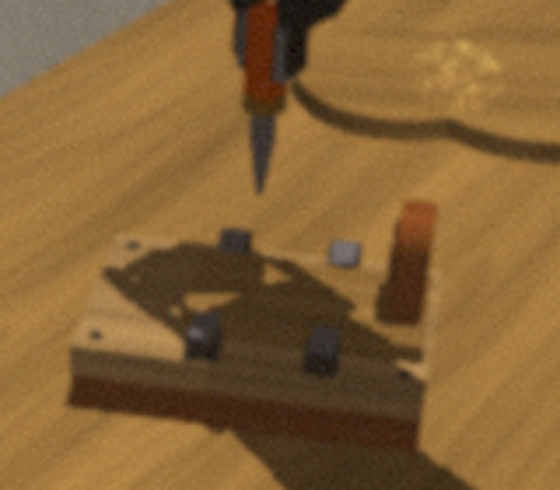

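The side view shows the drift held straight, with its tip at side pixel (293.9,125) above the foot. I'll use that to check the tip position, and compare with where the side camera sees the foot hole.

Run:
```python
from h import *
s=load('side'); g=cv2.cvtColor(s['color'],cv2.COLOR_RGB2GRAY)
u,v=220+(259.5)/3.5-.5,70+193.5/3.5-.5
print('tip side',atz(s,u,v,.1464))
K=np.array([[s['fx'],0,s['cx']],[0,s['fy'],s['cy']],[0,0,1]])
def proj(p):
    q=rot(s).T@(np.array(p)-s['eye']); q=np.array([q[0],-q[1],-q[2]])
    return cv2.projectPoints(q[None],np.zeros(3),np.zeros(3),K,np.array(s['distortion'],float))[0].ravel()
print('hole proj',proj([.5983,-.111,.068]),'tip proj',proj([.6004,-.1063,.1464]))
i=cv2.imread('pics/side0.png',0); print(i[146:161,284:308])
```

```text
tip side [ 0.59937764 -0.10572967  0.1464    ]
hole proj [293.51357168 152.27549018] tip proj [293.40724772 124.55654158]
[[113 112 110 110 105 109 108 109 110 109 109 112 110 110 109 111 103 112
  111 109 112 105 111 111]
 [116 120 111 113 114 109 111 110 113 111 111 111 109 112 112 108 106 105
  109 107 109 110 108 110]
 [118 118 116 115 116 115 118 116 116 110 114 112 113 110 114 112 114 116
  111 109 111 105 112 110]
 [110 116 113 112 116 110 113 108 115 113 115 117 111 111 117 111 113 116
  112 110 111 112 109 111]
 [112 114 113 116 113 110 112 108 110 101 102 106 111 107 110 108 113 112
  112 111 112 109 111 114]
 [112 114 110 110 112 109 106  97  90  84  80  84  84  89 100 107 111 113
  113 112 112 112 113 110]
 [111 112 109 111 110 108 103  89  69  62  63  64  65  72  91 102 109 113
  111 110 111 113 107 108]
 [110 114 112 107 109 106 102  88  71  62  58  58  58  66  80  99 108 111
  110 111 109 108 109 108]
 [109 110 112 110 110 111 106 100  93  78  78  76  79  81  98 111 117 112
  113 112 111 114 109 110]
 [110 104 109 112 108 112 109 114 108 105  98 103 105 107 116 117 123 122
  121 117 117 114 112 117]
 [110 108 110 106 109 105 110 109 110 113 112 114 117 119 119 120 116 122
  122 117 125 120 121 119]
 [115 113 110 116 109 111 110 108 108 110 107 112 114 114 114 116 117 119
  119 113 123 119 120 119]
 [115 110 115 111 114 111 111 110 111 107 110 107 112 111 109 108 109 109
  112 116 113 114 116 115]
 [115 117 115 113 110 116 115 112 110 109 107 110 109 110 106 112 106 107
  110 112 109 110 109 115]
 [112 114 116 114 118 112 111 114 109 112 114 110 105 108 109 108 113 114
  109 107 110 105 106 108]]
```

The tip is within about 1 mm of the expected place. The side view puts the hole about 1 mm further toward −y. I'm applying a small correction and lowering into the foot hole.

Request:
{"op": "step_arm", "data": {
  "commands": [
    {"gripper":1,"x":-1.5,"y":0,"z":15,"spin":0},
    {"gripper":1,"x":0,"y":0,"z":20,"spin":0},
    {"gripper":1,"x":0,"y":0,"z":20,"spin":0},
    {"gripper":1,"x":0,"y":0,"z":12,"spin":0},
    {"gripper":1,"x":0,"y":0,"z":5,"spin":0},
    {"gripper":1,"x":0,"y":0,"z":4,"spin":0},
    {"gripper":1,"x":0,"y":0,"z":4,"spin":0},
    {"gripper":1,"x":0,"y":0,"z":3,"spin":0},
    {"gripper":1,"x":0,"y":0,"z":0,"spin":0},
    {"gripper":1,"x":0,"y":0,"z":0,"spin":0}
  ]
}}

```text
time: 7.2
eef_pos: [0.6006, -0.1095, 0.1648]
tcp_rot: [0.743, 0.669, 0.0, 0.0]
contact_force: [-0.5, -0.2, -2.9]
opening: 0.246
finger_force: 78.8
```

Request:
{"op": "step_arm", "data": {
  "commands": [
    {"gripper":1,"x":1.2,"y":0,"z":1,"spin":0},
    {"gripper":1,"x":0,"y":0,"z":2,"spin":0},
    {"gripper":1,"x":0,"y":0,"z":2,"spin":0},
    {"gripper":1,"x":0,"y":0,"z":2,"spin":0},
    {"gripper":1,"x":0,"y":0,"z":2,"spin":0},
    {"gripper":1,"x":0,"y":0,"z":2,"spin":0},
    {"gripper":1,"x":0,"y":0,"z":1,"spin":0},
    {"gripper":1,"x":0,"y":0,"z":1,"spin":0},
    {"gripper":1,"x":0,"y":0,"z":0,"spin":0},
    {"gripper":1,"x":0,"y":0,"z":0,"spin":0}
  ]
}}

```text
time: 8.2
eef_pos: [0.6004, -0.1086, 0.1514]
tcp_rot: [0.743, 0.669, -0.0, 0.0]
contact_force: [-1.8, -3.1, -0.4]
opening: 0.245
finger_force: 79.1
```

The tip is 4 mm below the board's top. The foot wall pushes back along about 240°, which confirms the board hole lies toward about 55°. I'll ease down while drifting that way.

Request:
{"op": "step_arm", "data": {
  "commands": [
    {"gripper":1,"x":0.4,"y":0.3,"z":2,"spin":0},
    {"gripper":1,"x":0.4,"y":0.3,"z":2,"spin":0},
    {"gripper":1,"x":0.4,"y":0.3,"z":2,"spin":0},
    {"gripper":1,"x":0.4,"y":0.3,"z":2,"spin":0},
    {"gripper":1,"x":0.4,"y":0.3,"z":2,"spin":0},
    {"gripper":1,"x":0.4,"y":0.3,"z":2,"spin":0},
    {"gripper":1,"x":0.4,"y":0.3,"z":2,"spin":0},
    {"gripper":1,"x":0.4,"y":0.3,"z":2,"spin":0},
    {"gripper":1,"x":0,"y":0,"z":0,"spin":0},
    {"gripper":1,"x":0,"y":0,"z":0,"spin":0}
  ]
}}

```text
time: 9.2
eef_pos: [0.6042, -0.1072, 0.1367]
tcp_rot: [0.743, 0.669, -0.0, 0.003]
contact_force: [-2.6, -5.4, 3.1]
opening: 0.247
finger_force: 79.4
```

Request:
{"op": "step_arm", "data": {
  "commands": [
    {"gripper":1,"x":0.6,"y":0,"z":2,"spin":0},
    {"gripper":1,"x":0.6,"y":0,"z":2,"spin":0},
    {"gripper":1,"x":0.6,"y":0,"z":2,"spin":0},
    {"gripper":1,"x":0.6,"y":0,"z":2,"spin":0},
    {"gripper":1,"x":0.3,"y":0,"z":2,"spin":0},
    {"gripper":1,"x":0.2,"y":0,"z":2,"spin":0},
    {"gripper":1,"x":0,"y":0,"z":2,"spin":0},
    {"gripper":1,"x":0,"y":0,"z":0,"spin":0},
    {"gripper":1,"x":0,"y":0,"z":0,"spin":0},
    {"gripper":1,"x":0,"y":0,"z":0,"spin":0}
  ]
}}

```text
time: 10.2
eef_pos: [0.6045, -0.1043, 0.1224]
tcp_rot: [0.743, 0.669, -0.0, 0.003]
contact_force: [-1.9, -5.7, 2.3]
opening: 0.25
finger_force: 79.3
```

Request:
{"op": "step_arm", "data": {
  "commands": [
    {"gripper":1,"x":0,"y":0,"z":1.5,"spin":0},
    {"gripper":1,"x":0,"y":0,"z":1.5,"spin":0},
    {"gripper":1,"x":0,"y":0,"z":1.5,"spin":0},
    {"gripper":1,"x":0,"y":0,"z":1.5,"spin":0},
    {"gripper":1,"x":0,"y":0,"z":1,"spin":0},
    {"gripper":1,"x":0,"y":0,"z":1,"spin":0},
    {"gripper":1,"x":0,"y":0,"z":0,"spin":0},
    {"gripper":1,"x":0,"y":0,"z":0,"spin":0},
    {"gripper":1,"x":0,"y":0,"z":0,"spin":0},
    {"gripper":1,"x":0,"y":0,"z":0,"spin":0}
  ]
}}

```text
time: 11.2
eef_pos: [0.6042, -0.1046, 0.1165]
tcp_rot: [0.743, 0.67, -0.001, 0.002]
contact_force: [-6.1, -6.3, 10.7]
opening: 0.248
finger_force: 80.5
```

A board-edge contact has appeared on the +x side, adding about −4 N in x. I'll shift −x.

Request:
{"op": "step_arm", "data": {
  "commands": [
    {"gripper":1,"x":0,"y":-0.5,"z":0,"spin":0},
    {"gripper":1,"x":0,"y":-0.5,"z":0,"spin":0},
    {"gripper":1,"x":0,"y":-0.4,"z":0,"spin":0},
    {"gripper":1,"x":0,"y":0,"z":0,"spin":0},
    {"gripper":1,"x":0,"y":0,"z":0,"spin":0},
    {"gripper":1,"x":0,"y":0,"z":0,"spin":0},
    {"gripper":1,"x":0,"y":0,"z":0,"spin":0},
    {"gripper":1,"x":0,"y":0,"z":0,"spin":0},
    {"gripper":1,"x":0,"y":0,"z":0,"spin":0},
    {"gripper":1,"x":0,"y":0,"z":0,"spin":0}
  ]
}}

```text
time: 12.2
eef_pos: [0.6039, -0.1045, 0.1165]
tcp_rot: [0.743, 0.669, -0.0, 0.003]
contact_force: [-4.0, -6.3, 8.1]
opening: 0.242
finger_force: 80.0
```

Request:
{"op": "step_arm", "data": {
  "commands": [
    {"gripper":1,"x":-0.4,"y":-0.5,"z":0,"spin":0},
    {"gripper":1,"x":-0.4,"y":-0.5,"z":0,"spin":0},
    {"gripper":1,"x":0,"y":-0.5,"z":0,"spin":0},
    {"gripper":1,"x":0,"y":0,"z":1,"spin":0},
    {"gripper":1,"x":0,"y":0,"z":1,"spin":0},
    {"gripper":1,"x":0,"y":0,"z":1,"spin":0},
    {"gripper":1,"x":0,"y":0,"z":0,"spin":0},
    {"gripper":1,"x":0,"y":0,"z":0,"spin":0},
    {"gripper":1,"x":0,"y":0,"z":0,"spin":0},
    {"gripper":1,"x":0,"y":0,"z":0,"spin":0}
  ]
}}

```text
time: 13.2
eef_pos: [0.6034, -0.1048, 0.1149]
tcp_rot: [0.743, 0.669, 0.001, 0.004]
contact_force: [-2.0, -4.4, 11.7]
opening: 0.251
finger_force: 80.7
```

```bash
python3 -c "
from h import *
go(.604,-.1045,.1,-6); print(get_state()['wrist_torque'])
s=snap('side')
cv2.imwrite('pics/s2.png',cv2.resize(s['color'][90:190,240:350,::-1],None,fx=5,fy=5,interpolation=cv2.INTER_CUBIC))"
```

```text
t 13.2 tcp [ 0.6034 -0.1048  0.1149] yang -5.98 tiltz [ 0.0071 -0.0045 -1.    ] d [ 0.5  0.5 14.9] F [-1.96 -4.36 11.75] open 0.251 ff 80.66264033317566 q6 -0.23
spin 0.0234825433054624
[-0.98408941  0.69176746 -0.0338175 ]
```

View pics/s2.png

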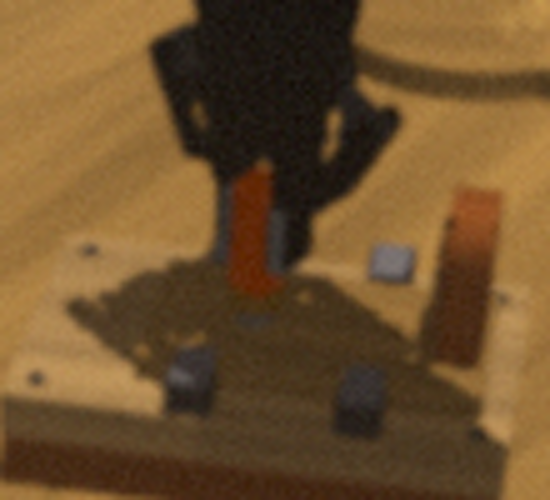

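The drift stands upright with its collar at about crop (255,295), roughly 10 mm above the foot. I'll try a small lateral search under light pressure.

Request:
{"op": "step_arm", "data": {
  "commands": [
    {"gripper":1,"x":0.5,"y":0,"z":0,"spin":0},
    {"gripper":1,"x":0.5,"y":0,"z":0,"spin":0},
    {"gripper":1,"x":0.5,"y":0,"z":0,"spin":0},
    {"gripper":1,"x":0.5,"y":0,"z":0,"spin":0},
    {"gripper":1,"x":0.5,"y":0,"z":0,"spin":0},
    {"gripper":1,"x":0,"y":0,"z":0,"spin":0},
    {"gripper":1,"x":0,"y":0,"z":0,"spin":0},
    {"gripper":1,"x":0,"y":0,"z":0,"spin":0},
    {"gripper":1,"x":0,"y":0,"z":0,"spin":0},
    {"gripper":1,"x":0,"y":0,"z":0,"spin":0}
  ]
}}

```text
time: 14.25
eef_pos: [0.6034, -0.1042, 0.1147]
tcp_rot: [0.743, 0.67, -0.0, 0.005]
contact_force: [-3.3, -8.3, 10.2]
opening: 0.248
finger_force: 80.5
```

Request:
{"op": "step_arm", "data": {
  "commands": [
    {"gripper":1,"x":-0.7,"y":0,"z":0,"spin":4},
    {"gripper":1,"x":-0.7,"y":0,"z":0,"spin":4},
    {"gripper":1,"x":-0.6,"y":0,"z":0,"spin":-4},
    {"gripper":1,"x":0,"y":0,"z":0.5,"spin":-4},
    {"gripper":1,"x":0,"y":0,"z":0.5,"spin":-4},
    {"gripper":1,"x":0,"y":0,"z":0,"spin":-4},
    {"gripper":1,"x":0,"y":0,"z":0,"spin":4},
    {"gripper":1,"x":0,"y":0,"z":0,"spin":4},
    {"gripper":1,"x":0,"y":0,"z":0,"spin":0},
    {"gripper":1,"x":0,"y":0,"z":0,"spin":0}
  ]
}}

```text
time: 15.25
eef_pos: [0.6027, -0.1043, 0.1112]
tcp_rot: [0.743, 0.669, 0.001, 0.004]
contact_force: [-0.2, -6.1, 3.0]
opening: 0.249
finger_force: 79.2
```

```bash
python3 -c "
from h import *
go(.604,-.1045,.1,-6); print(get_state()['wrist_torque'])"
```

```text
t 15.25 tcp [ 0.6027 -0.1043  0.1112] yang -5.98 tiltz [ 0.0065 -0.0045 -1.    ] d [-0.   1.2 11.2] F [-0.23 -6.1   3.  ] open 0.249 ff 79.20050382614136 q6 -0.23
spin 0.015706092457691057
[-1.28618976  0.0281642  -0.00303687]
```

Wiggling freed it. I'll keep descending with a small wiggle.

Request:
{"op": "step_arm", "data": {
  "commands": [
    {"gripper":1,"x":-0.3,"y":0,"z":1,"spin":4},
    {"gripper":1,"x":-0.3,"y":0,"z":1,"spin":-4},
    {"gripper":1,"x":0,"y":0,"z":1,"spin":-4},
    {"gripper":1,"x":0,"y":0,"z":1,"spin":4},
    {"gripper":1,"x":0,"y":0,"z":0.5,"spin":4},
    {"gripper":1,"x":0,"y":0,"z":0.5,"spin":-4},
    {"gripper":1,"x":0,"y":0,"z":0,"spin":-4},
    {"gripper":1,"x":0,"y":0,"z":0,"spin":4},
    {"gripper":1,"x":0,"y":0,"z":0,"spin":0},
    {"gripper":1,"x":0,"y":0,"z":0,"spin":0}
  ]
}}

```text
time: 16.25
eef_pos: [0.6027, -0.1045, 0.1061]
tcp_rot: [0.743, 0.669, 0.001, 0.004]
contact_force: [1.3, -5.0, 3.1]
opening: 0.246
finger_force: 79.2
```

Request:
{"op": "step_arm", "data": {
  "commands": [
    {"gripper":1,"x":0,"y":0,"z":0.5,"spin":3},
    {"gripper":1,"x":0,"y":0,"z":0.5,"spin":-3},
    {"gripper":1,"x":0,"y":0,"z":0.5,"spin":-3},
    {"gripper":1,"x":0,"y":0,"z":0.5,"spin":3},
    {"gripper":1,"x":0,"y":0,"z":0.5,"spin":0},
    {"gripper":1,"x":0,"y":0,"z":0.5,"spin":0},
    {"gripper":1,"x":0,"y":0,"z":0,"spin":0},
    {"gripper":1,"x":0,"y":0,"z":0,"spin":0},
    {"gripper":1,"x":0,"y":0,"z":0,"spin":0},
    {"gripper":1,"x":0,"y":0,"z":0,"spin":0}
  ]
}}

```text
time: 17.25
eef_pos: [0.6029, -0.1048, 0.1051]
tcp_rot: [0.743, 0.669, 0.001, 0.004]
contact_force: [-2.7, -4.7, 10.1]
opening: 0.248
finger_force: 80.3
```

Request:
{"op": "step_arm", "data": {
  "commands": [
    {"gripper":1,"x":0,"y":0,"z":0.6,"spin":0},
    {"gripper":1,"x":0,"y":0,"z":0.6,"spin":0},
    {"gripper":1,"x":0,"y":0,"z":0.6,"spin":0},
    {"gripper":1,"x":0,"y":0,"z":0.6,"spin":0},
    {"gripper":1,"x":0,"y":0,"z":0,"spin":0},
    {"gripper":1,"x":0,"y":0,"z":0,"spin":0},
    {"gripper":1,"x":0,"y":0,"z":0,"spin":0},
    {"gripper":1,"x":0,"y":0,"z":0,"spin":0},
    {"gripper":1,"x":0,"y":0,"z":0,"spin":0},
    {"gripper":1,"x":0,"y":0,"z":0,"spin":0}
  ]
}}

```text
time: 18.25
eef_pos: [0.603, -0.1048, 0.1049]
tcp_rot: [0.743, 0.669, 0.001, 0.003]
contact_force: [-7.0, -3.7, 17.7]
opening: 0.25
finger_force: 81.5
```

Request:
{"op": "step_arm", "data": {
  "commands": [
    {"gripper":1,"x":0,"y":-0.5,"z":0.5,"spin":0},
    {"gripper":1,"x":0,"y":-0.5,"z":0.5,"spin":0},
    {"gripper":1,"x":0,"y":0,"z":0.5,"spin":0},
    {"gripper":1,"x":0,"y":0,"z":0,"spin":0},
    {"gripper":1,"x":0,"y":0,"z":0,"spin":0},
    {"gripper":1,"x":0,"y":0,"z":0,"spin":0},
    {"gripper":1,"x":0,"y":0,"z":0,"spin":0},
    {"gripper":1,"x":0,"y":0,"z":0,"spin":0},
    {"gripper":1,"x":0,"y":0,"z":0,"spin":0},
    {"gripper":1,"x":0,"y":0,"z":0,"spin":0}
  ]
}}

```text
time: 19.25
eef_pos: [0.6029, -0.1049, 0.1049]
tcp_rot: [0.743, 0.669, 0.001, 0.004]
contact_force: [-6.5, -3.0, 23.1]
opening: 0.246
finger_force: 81.9
```

Seated at about 25 N. I'll unload, relax the side force, and check before withdrawing.

Request:
{"op": "step_arm", "data": {
  "commands": [
    {"gripper":1,"x":-0.4,"y":-0.7,"z":-1.5,"spin":0},
    {"gripper":1,"x":-0.4,"y":-0.7,"z":-1.5,"spin":0},
    {"gripper":1,"x":-0.4,"y":-0.7,"z":-1.5,"spin":0},
    {"gripper":1,"x":-0.4,"y":-0.5,"z":-1.5,"spin":0},
    {"gripper":1,"x":0,"y":0,"z":-1,"spin":0},
    {"gripper":1,"x":0,"y":0,"z":-1,"spin":0},
    {"gripper":1,"x":0,"y":0,"z":0,"spin":0},
    {"gripper":1,"x":0,"y":0,"z":0,"spin":0},
    {"gripper":1,"x":0,"y":0,"z":0,"spin":0},
    {"gripper":1,"x":0,"y":0,"z":0,"spin":0}
  ]
}}

```text
time: 20.25
eef_pos: [0.6011, -0.1048, 0.1056]
tcp_rot: [0.744, 0.669, 0.005, 0.006]
contact_force: [11.6, -3.5, -8.0]
opening: 0.247
finger_force: 78.6
```

Request:
{"op": "step_arm", "data": {
  "commands": [
    {"gripper":1,"x":0,"y":0.6,"z":0,"spin":0},
    {"gripper":1,"x":0,"y":0.6,"z":0,"spin":0},
    {"gripper":1,"x":-0.4,"y":0.4,"z":0,"spin":2},
    {"gripper":1,"x":-0.4,"y":0,"z":-1,"spin":-2},
    {"gripper":1,"x":0,"y":0,"z":-1,"spin":-2},
    {"gripper":1,"x":0,"y":0,"z":-1,"spin":2},
    {"gripper":1,"x":0,"y":0,"z":-1,"spin":0},
    {"gripper":1,"x":0,"y":0,"z":0,"spin":0},
    {"gripper":1,"x":0,"y":0,"z":0,"spin":0},
    {"gripper":1,"x":0,"y":0,"z":0,"spin":0}
  ]
}}

```text
time: 21.25
eef_pos: [0.6013, -0.105, 0.1089]
tcp_rot: [0.744, 0.669, 0.004, 0.004]
contact_force: [7.9, -1.9, -8.6]
opening: 0.245
finger_force: 78.7
```

Request:
{"op": "step_arm", "data": {
  "commands": [
    {"gripper":1,"x":0,"y":0.5,"z":0,"spin":2},
    {"gripper":1,"x":0,"y":0.5,"z":-1,"spin":-2},
    {"gripper":1,"x":0,"y":0.4,"z":-1,"spin":-2},
    {"gripper":1,"x":0,"y":0.4,"z":-1,"spin":2},
    {"gripper":1,"x":0,"y":0,"z":-1,"spin":2},
    {"gripper":1,"x":0,"y":0,"z":-1,"spin":-2},
    {"gripper":1,"x":0,"y":0,"z":-1,"spin":0},
    {"gripper":1,"x":0,"y":0,"z":0,"spin":0},
    {"gripper":1,"x":0,"y":0,"z":0,"spin":0},
    {"gripper":1,"x":0,"y":0,"z":0,"spin":0}
  ]
}}

```text
time: 22.25
eef_pos: [0.6015, -0.105, 0.1148]
tcp_rot: [0.743, 0.669, 0.002, 0.002]
contact_force: [5.9, -0.8, -5.2]
opening: 0.249
finger_force: 79.3
```

```bash
python3 -c "
from h import *
go(.604,-.1045,.1,-6); print(get_state()['wrist_torque'])"
```

```text
t 22.25 tcp [ 0.6015 -0.105   0.1148] yang -6.06 tiltz [ 5.4e-03  5.0e-04 -1.0e+00] d [ 0.7  2.4 14.8] F [ 5.95 -0.76 -5.21] open 0.249 ff 79.31490182876587 q6 -0.24
spin -0.060251806633445426
[-0.36317407 -1.09717421 -0.03065833]
```

Request:
{"op": "step_arm", "data": {
  "commands": [
    {"gripper":1,"x":0,"y":0.6,"z":0,"spin":0},
    {"gripper":1,"x":0,"y":0.6,"z":0,"spin":0},
    {"gripper":1,"x":0,"y":0.6,"z":-1,"spin":0},
    {"gripper":1,"x":0,"y":0,"z":-2,"spin":0},
    {"gripper":1,"x":0,"y":0,"z":-2,"spin":0},
    {"gripper":1,"x":0,"y":0,"z":-2,"spin":0},
    {"gripper":1,"x":0,"y":0,"z":0,"spin":0},
    {"gripper":1,"x":0,"y":0,"z":0,"spin":0},
    {"gripper":1,"x":0,"y":0,"z":0,"spin":0},
    {"gripper":1,"x":0,"y":0,"z":0,"spin":0}
  ]
}}

```text
time: 23.25
eef_pos: [0.6018, -0.1052, 0.1229]
tcp_rot: [0.743, 0.669, 0.0, -0.0]
contact_force: [2.4, 1.7, -0.0]
opening: 0.243
finger_force: 79.8
```

Request:
{"op": "step_arm", "data": {
  "commands": [
    {"gripper":1,"x":0,"y":0,"z":-8,"spin":0},
    {"gripper":1,"x":0,"y":0,"z":-15,"spin":0},
    {"gripper":1,"x":0,"y":0,"z":-30,"spin":0},
    {"gripper":1,"x":0,"y":0,"z":-35,"spin":0},
    {"gripper":1,"x":0,"y":0,"z":-35,"spin":0},
    {"gripper":1,"x":25,"y":-9,"z":0,"spin":0},
    {"gripper":1,"x":45,"y":-17,"z":0,"spin":0},
    {"gripper":1,"x":45,"y":-17,"z":0,"spin":0},
    {"gripper":1,"x":45,"y":-17,"z":0,"spin":0},
    {"gripper":1,"x":45,"y":-17,"z":0,"spin":0}
  ]
}}

```text
time: 24.25
eef_pos: [0.5449, 0.1072, 0.2466]
tcp_rot: [0.743, 0.669, -0.001, 0.0]
contact_force: [0.8, 0.1, -2.8]
opening: 0.249
finger_force: 79.8
```

Request:
{"op": "step_arm", "data": {
  "commands": [
    {"gripper":1,"x":45,"y":-17,"z":0,"spin":0},
    {"gripper":1,"x":45,"y":-17,"z":0,"spin":0},
    {"gripper":1,"x":45,"y":-17,"z":0,"spin":0},
    {"gripper":1,"x":40,"y":-14,"z":0,"spin":0},
    {"gripper":1,"x":20,"y":-7,"z":0,"spin":0},
    {"gripper":1,"x":12,"y":-4,"z":0,"spin":0},
    {"gripper":1,"x":0,"y":0,"z":0,"spin":0},
    {"gripper":1,"x":0,"y":0,"z":0,"spin":0},
    {"gripper":1,"x":0,"y":0,"z":0,"spin":0},
    {"gripper":1,"x":0,"y":0,"z":0,"spin":0}
  ]
}}

```text
time: 25.25
eef_pos: [0.4931, 0.319, 0.2455]
tcp_rot: [0.744, 0.668, -0.0, 0.0]
contact_force: [-0.3, 0.0, -1.4]
opening: 0.246
finger_force: 79.8
```

```bash
python3 -c "
from h import *
go(.4927,.3211,.185,-6)
s=snap('side')
cv2.imwrite('pics/s3.png',cv2.resize(s['color'][130:330,150:310,::-1],None,fx=3,fy=3,interpolation=cv2.INTER_CUBIC))"
```

```text
t 25.25 tcp [0.4931 0.319  0.2455] yang -6.1 tiltz [-2.e-04 -6.e-04 -1.e+00] d [ 2.1 -0.6 60.5] F [-0.3   0.01 -1.39] open 0.246 ff 79.78212118148804 q6 0.51
spin -0.10077836313593025
```

View pics/s3.png

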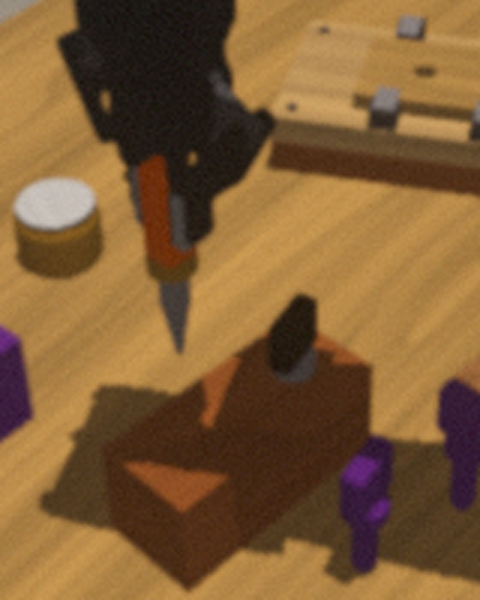

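The drift hangs from the gripper with its tip at side pixel (210,247).

```bash
python3 -c "
from h import *
s=load('side'); print(atz(s,150+180.5/3-.5,130+352/3-.5,.1445))
h=load('top')
f=read_camera('top');g=cv2.cvtColor(f['color'],cv2.COLOR_RGB2GRAY);print(g[184:198,349:365])"
```

```text
[0.49180187 0.31957443 0.1445    ]
[[123 113 106 101 103 101 111 116 128 131 134 130 127 127 123 127]
 [121 102  85  76  71  71  82 102 120 130 134 132 126 129 126 123]
 [116  93  80  77  70  64  65  86 108 125 129 130 129 127 126 128]
 [113  78  72  79  82  71  65  70  95 117 128 134 130 129 129 128]
 [114  78  65  76  78  78  67  62  90 118 130 128 131 130 131 126]
 [122  88  69  67  76  73  66  64  90 117 125 134 130 127 128 124]
 [130 104  76  66  68  69  64  72 104 123 127 126 130 135 127 125]
 [138 115  88  75  72  75  83  99 115 122 121 126 130 130 130 130]
 [139 132 119 105 101 102 109 119 129 127 123 122 126 132 131 127]
 [139 139 137 136 127 126 121 125 129 128 125 123 125 128 129 128]
 [135 138 141 140 138 131 127 122 127 126 125 126 124 125 130 129]
 [135 136 138 139 138 132 125 123 126 125 127 120 125 128 129 129]
 [135 137 137 140 140 135 130 121 122 127 126 127 122 121 128 128]
 [136 138 138 139 142 141 132 125 124 126 127 128 124 125 124 130]]
```

The in-hand offset is the same as before, and the foot's hole now looks wholly dark, so the holes are aligned. Standing the drift back in hole a.

Request:
{"op": "step_arm", "data": {
  "commands": [
    {"gripper":1,"x":2,"y":-0.5,"z":20,"spin":0},
    {"gripper":1,"x":0,"y":0,"z":25,"spin":0},
    {"gripper":1,"x":0,"y":0,"z":15,"spin":0},
    {"gripper":1,"x":0,"y":0,"z":10,"spin":0},
    {"gripper":1,"x":0,"y":0,"z":10,"spin":0},
    {"gripper":1,"x":0,"y":0,"z":10,"spin":0},
    {"gripper":1,"x":0,"y":0,"z":10,"spin":0},
    {"gripper":1,"x":0,"y":0,"z":10,"spin":0},
    {"gripper":1,"x":0,"y":0,"z":5,"spin":0},
    {"gripper":1,"x":0,"y":0,"z":0,"spin":0}
  ]
}}

```text
time: 26.35
eef_pos: [0.4918, 0.322, 0.1293]
tcp_rot: [0.743, 0.669, -0.001, -0.0]
contact_force: [-0.7, 0.4, -2.0]
opening: 0.251
finger_force: 79.8
```

Request:
{"op": "step_arm", "data": {
  "commands": [
    {"gripper":1,"x":-0.7,"y":0.5,"z":6,"spin":0},
    {"gripper":1,"x":0,"y":0,"z":6,"spin":0},
    {"gripper":1,"x":0,"y":0,"z":4,"spin":0},
    {"gripper":1,"x":0,"y":0,"z":3,"spin":0},
    {"gripper":1,"x":0,"y":0,"z":1.5,"spin":0},
    {"gripper":1,"x":0,"y":0,"z":0,"spin":0},
    {"gripper":1,"x":0,"y":0,"z":0,"spin":0},
    {"gripper":1,"x":0,"y":0,"z":0,"spin":0},
    {"gripper":1,"x":0,"y":0,"z":0,"spin":0},
    {"gripper":1,"x":0,"y":0,"z":0,"spin":0}
  ]
}}

```text
time: 27.35
eef_pos: [0.4927, 0.3215, 0.11]
tcp_rot: [0.743, 0.669, -0.0, -0.0]
contact_force: [-1.0, -0.3, -1.8]
opening: 0.242
finger_force: 79.7
```

Request:
{"op": "step_arm", "data": {
  "commands": [
    {"gripper":1,"x":0,"y":0,"z":0.7,"spin":0},
    {"gripper":0,"x":0,"y":0,"z":0,"spin":0},
    {"gripper":-1,"x":0,"y":0,"z":0,"spin":0},
    {"gripper":-1,"x":0,"y":0,"z":0,"spin":0},
    {"gripper":-1,"x":0,"y":0,"z":0,"spin":0},
    {"gripper":-1,"x":0,"y":0,"z":-15,"spin":0},
    {"gripper":-1,"x":0,"y":0,"z":-25,"spin":0},
    {"gripper":-1,"x":0,"y":0,"z":-25,"spin":0},
    {"gripper":-1,"x":0,"y":0,"z":-25,"spin":0},
    {"gripper":-1,"x":0,"y":0,"z":0,"spin":0}
  ]
}}

```text
time: 28.35
eef_pos: [0.4954, 0.3227, 0.2055]
tcp_rot: [0.743, 0.669, 0.005, 0.002]
contact_force: [0.0, 0.8, 0.6]
opening: 0.999
finger_force: 0.0
```

Request:
{"op": "step_arm", "data": {
  "commands": [
    {"gripper":-1,"x":-30,"y":0,"z":0,"spin":0},
    {"gripper":-1,"x":-35,"y":0,"z":0,"spin":0},
    {"gripper":-1,"x":-27,"y":-1,"z":0,"spin":0},
    {"gripper":-1,"x":0,"y":0,"z":0,"spin":-6},
    {"gripper":-1,"x":0,"y":0,"z":0,"spin":-6},
    {"gripper":-1,"x":0,"y":0,"z":0,"spin":-6},
    {"gripper":-1,"x":0,"y":0,"z":0,"spin":0},
    {"gripper":-1,"x":0,"y":0,"z":0,"spin":0},
    {"gripper":-1,"x":0,"y":0,"z":0,"spin":0},
    {"gripper":-1,"x":0,"y":0,"z":0,"spin":0}
  ]
}}

```text
time: 29.35
eef_pos: [0.4821, 0.2302, 0.1992]
tcp_rot: [0.63, 0.777, -0.0, -0.0]
contact_force: [-0.7, -0.7, -0.6]
opening: 1.0
finger_force: 0.0
```

```bash
python3 -c "
from h import *
go(.482,.230,.097,12)
s=snap('side')
cv2.imwrite('pics/s4.png',cv2.resize(s['color'][170:330,170:300,::-1],None,fx=3.7,fy=3.7,interpolation=cv2.INTER_CUBIC))"
```

```text
t 29.35 tcp [0.4821 0.2302 0.1992] yang 11.96 tiltz [-1.e-04 -0.e+00 -1.e+00] d [-2.000e-01 -1.000e-01  1.022e+02] F [-0.73 -0.7  -0.59] open 1.0 ff 0.0 q6 0.05
spin -0.04036250689259191
```

View pics/s4.png

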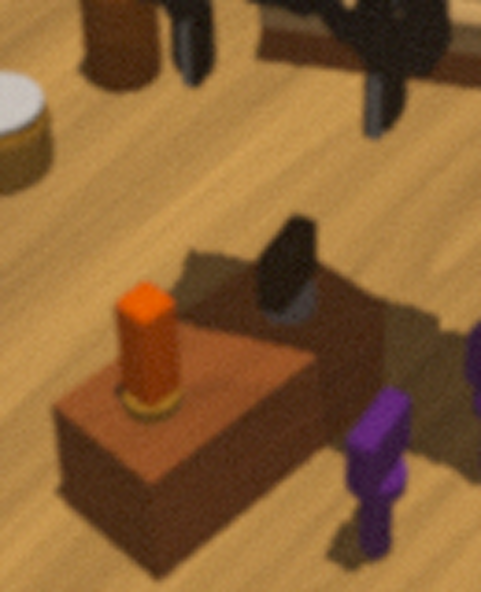

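The drift stands in hole a with its collar on the block. The bolt (crop 287,270) is centred between the open fingers. Grasping it.

Request:
{"op": "step_arm", "data": {
  "commands": [
    {"gripper":-1,"x":0,"y":0,"z":25,"spin":0},
    {"gripper":-1,"x":0,"y":0,"z":35,"spin":0},
    {"gripper":-1,"x":0,"y":0,"z":25,"spin":0},
    {"gripper":-1,"x":0,"y":0,"z":13,"spin":0},
    {"gripper":0,"x":0,"y":0,"z":0,"spin":0},
    {"gripper":1,"x":0,"y":0,"z":0,"spin":0},
    {"gripper":1,"x":0,"y":0,"z":0,"spin":0},
    {"gripper":1,"x":0,"y":0,"z":0,"spin":0},
    {"gripper":1,"x":0,"y":0,"z":0,"spin":0},
    {"gripper":1,"x":0,"y":0,"z":0,"spin":0}
  ]
}}

```text
time: 30.4
eef_pos: [0.483, 0.2303, 0.1026]
tcp_rot: [0.629, 0.777, 0.001, 0.001]
contact_force: [-1.5, -0.8, 4.7]
opening: 0.172
finger_force: 78.5
```

```bash
python3 -c "
from h import *
go(.603,-.1049,.100,12)"
```

```text
t 30.4 tcp [0.483  0.2303 0.1026] yang 12.01 tiltz [ 2.3e-03  4.0e-04 -1.0e+00] d [-352.8   47.6    2.8] F [-1.53 -0.8   4.73] open 0.172 ff 78.54707479476929 q6 0.05
spin 0.005251670530540764
```

Request:
{"op": "step_arm", "data": {
  "commands": [
    {"gripper":1,"x":0,"y":0,"z":-15,"spin":0},
    {"gripper":1,"x":0,"y":0,"z":-25,"spin":0},
    {"gripper":1,"x":0,"y":0,"z":-30,"spin":0},
    {"gripper":1,"x":0,"y":0,"z":-25,"spin":0},
    {"gripper":1,"x":0,"y":0,"z":-5,"spin":0},
    {"gripper":1,"x":-20,"y":3,"z":0,"spin":0},
    {"gripper":1,"x":-35,"y":5,"z":0,"spin":0},
    {"gripper":1,"x":-45,"y":6,"z":0,"spin":0},
    {"gripper":1,"x":-45,"y":6,"z":0,"spin":0},
    {"gripper":1,"x":-45,"y":6,"z":0,"spin":0}
  ]
}}

```text
time: 31.4
eef_pos: [0.5465, 0.0483, 0.2]
tcp_rot: [0.629, 0.777, -0.0, -0.001]
contact_force: [0.6, 0.3, -1.7]
opening: 0.175
finger_force: 78.2
```

Request:
{"op": "step_arm", "data": {
  "commands": [
    {"gripper":1,"x":-45,"y":6,"z":0,"spin":0},
    {"gripper":1,"x":-45,"y":6,"z":0,"spin":0},
    {"gripper":1,"x":-43,"y":6,"z":0,"spin":0},
    {"gripper":1,"x":-20,"y":3,"z":0,"spin":0},
    {"gripper":1,"x":-10,"y":1,"z":0,"spin":0},
    {"gripper":1,"x":0,"y":0,"z":0,"spin":0},
    {"gripper":1,"x":0,"y":0,"z":0,"spin":0},
    {"gripper":1,"x":0,"y":0,"z":0,"spin":0},
    {"gripper":1,"x":0,"y":0,"z":0,"spin":0},
    {"gripper":1,"x":0,"y":0,"z":0,"spin":0}
  ]
}}

```text
time: 32.4
eef_pos: [0.6024, -0.1042, 0.2014]
tcp_rot: [0.629, 0.778, 0.0, 0.0]
contact_force: [-1.3, 0.0, -1.1]
opening: 0.172
finger_force: 78.2
```

```bash
python3 -c "
from h import *
go(.603,-.1049,.155,12)
s=snap('side')
cv2.imwrite('pics/s5.png',cv2.resize(s['color'][80:190,230:350,::-1],None,fx=5,fy=5,interpolation=cv2.INTER_CUBIC))"
```

```text
t 32.4 tcp [ 0.6024 -0.1042  0.2014] yang 12.08 tiltz [ 1.e-04  1.e-04 -1.e+00] d [-0.9  0.4 46.4] F [-1.34  0.01 -1.14] open 0.172 ff 78.24097752571106 q6 -0.55
spin 0.07748322415140763
```

View pics/s5.png

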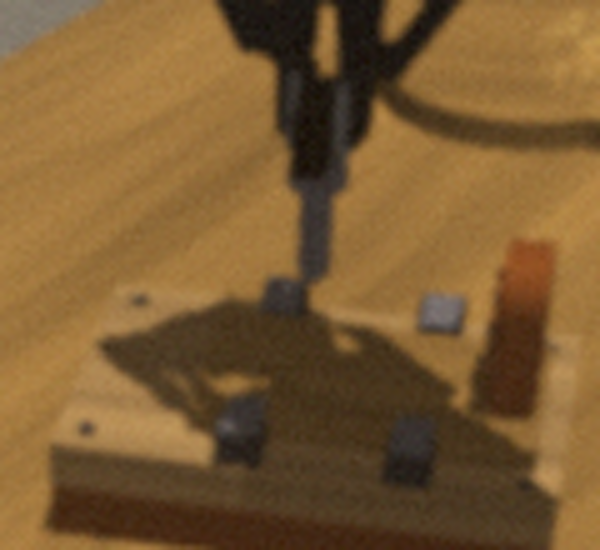

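The bolt hangs upright with its tip at crop (313,278), over the foot. Lowering it to the hole mouth and in.

Request:
{"op": "step_arm", "data": {
  "commands": [
    {"gripper":1,"x":-0.5,"y":0.3,"z":15,"spin":0},
    {"gripper":1,"x":0,"y":0,"z":15,"spin":0},
    {"gripper":1,"x":0,"y":0,"z":10,"spin":0},
    {"gripper":1,"x":0,"y":0,"z":5,"spin":0},
    {"gripper":1,"x":0,"y":0,"z":3,"spin":0},
    {"gripper":1,"x":0,"y":0,"z":3,"spin":0},
    {"gripper":1,"x":0,"y":0,"z":2,"spin":0},
    {"gripper":1,"x":0,"y":0,"z":2,"spin":0},
    {"gripper":1,"x":0,"y":0,"z":0,"spin":0},
    {"gripper":1,"x":0,"y":0,"z":0,"spin":0}
  ]
}}

```text
time: 33.45
eef_pos: [0.603, -0.1057, 0.1465]
tcp_rot: [0.629, 0.777, 0.0, 0.0]
contact_force: [0.6, 0.2, -1.0]
opening: 0.179
finger_force: 78.2
```

Request:
{"op": "step_arm", "data": {
  "commands": [
    {"gripper":1,"x":0.4,"y":0,"z":2,"spin":0},
    {"gripper":1,"x":0,"y":0,"z":2,"spin":0},
    {"gripper":1,"x":0,"y":0,"z":2,"spin":0},
    {"gripper":1,"x":0,"y":0,"z":2,"spin":0},
    {"gripper":1,"x":0,"y":0,"z":2,"spin":0},
    {"gripper":1,"x":0,"y":0,"z":0,"spin":0},
    {"gripper":1,"x":0,"y":0,"z":0,"spin":0},
    {"gripper":1,"x":0,"y":0,"z":0,"spin":0},
    {"gripper":1,"x":0,"y":0,"z":0,"spin":0},
    {"gripper":1,"x":0,"y":0,"z":0,"spin":0}
  ]
}}

```text
time: 34.45
eef_pos: [0.6029, -0.1053, 0.1362]
tcp_rot: [0.629, 0.777, -0.0, 0.0]
contact_force: [1.6, -0.5, -3.1]
opening: 0.174
finger_force: 78.1
```

Request:
{"op": "step_arm", "data": {
  "commands": [
    {"gripper":1,"x":0,"y":0,"z":1,"spin":0},
    {"gripper":1,"x":0,"y":0,"z":1,"spin":0},
    {"gripper":1,"x":0,"y":0,"z":1,"spin":0},
    {"gripper":1,"x":0,"y":0,"z":1,"spin":0},
    {"gripper":1,"x":0,"y":0,"z":1,"spin":0},
    {"gripper":1,"x":0,"y":0,"z":1,"spin":0},
    {"gripper":1,"x":0,"y":0,"z":1,"spin":0},
    {"gripper":1,"x":0,"y":0,"z":1,"spin":0},
    {"gripper":1,"x":0,"y":0,"z":0,"spin":0},
    {"gripper":1,"x":0,"y":0,"z":0,"spin":0}
  ]
}}

```text
time: 35.45
eef_pos: [0.6032, -0.1054, 0.1285]
tcp_rot: [0.629, 0.777, 0.0, 0.001]
contact_force: [2.1, -2.1, -0.6]
opening: 0.17
finger_force: 78.5
```

Request:
{"op": "step_arm", "data": {
  "commands": [
    {"gripper":1,"x":-0.5,"y":0.5,"z":1.5,"spin":0},
    {"gripper":1,"x":0,"y":0,"z":1.5,"spin":0},
    {"gripper":1,"x":0,"y":0,"z":1.5,"spin":0},
    {"gripper":1,"x":0,"y":0,"z":1.5,"spin":0},
    {"gripper":1,"x":0,"y":0,"z":1.5,"spin":0},
    {"gripper":1,"x":0,"y":0,"z":1.5,"spin":0},
    {"gripper":1,"x":0,"y":0,"z":1.5,"spin":0},
    {"gripper":1,"x":0,"y":0,"z":1.5,"spin":0},
    {"gripper":1,"x":0,"y":0,"z":0,"spin":0},
    {"gripper":1,"x":0,"y":0,"z":0,"spin":0}
  ]
}}

```text
time: 36.45
eef_pos: [0.6035, -0.1057, 0.116]
tcp_rot: [0.629, 0.777, 0.0, 0.0]
contact_force: [1.9, -2.5, -0.5]
opening: 0.166
finger_force: 78.3
```

Request:
{"op": "step_arm", "data": {
  "commands": [
    {"gripper":1,"x":-0.5,"y":0.4,"z":2,"spin":0},
    {"gripper":1,"x":0,"y":0,"z":2,"spin":0},
    {"gripper":1,"x":0,"y":0,"z":2,"spin":0},
    {"gripper":1,"x":0,"y":0,"z":2,"spin":0},
    {"gripper":1,"x":0,"y":0,"z":2,"spin":0},
    {"gripper":1,"x":0,"y":0,"z":2,"spin":0},
    {"gripper":1,"x":0,"y":0,"z":2,"spin":0},
    {"gripper":1,"x":0,"y":0,"z":1,"spin":0},
    {"gripper":1,"x":0,"y":0,"z":0,"spin":0},
    {"gripper":1,"x":0,"y":0,"z":0,"spin":0}
  ]
}}

```text
time: 37.45
eef_pos: [0.6037, -0.1059, 0.1008]
tcp_rot: [0.629, 0.777, -0.0, -0.0]
contact_force: [1.6, -2.6, -1.5]
opening: 0.175
finger_force: 78.3
```

Request:
{"op": "step_arm", "data": {
  "commands": [
    {"gripper":1,"x":0,"y":0,"z":0.7,"spin":0},
    {"gripper":1,"x":0,"y":0,"z":0.7,"spin":0},
    {"gripper":1,"x":0,"y":0,"z":0.7,"spin":0},
    {"gripper":1,"x":0,"y":0,"z":0.7,"spin":0},
    {"gripper":1,"x":0,"y":0,"z":0.7,"spin":0},
    {"gripper":1,"x":0,"y":0,"z":0.7,"spin":0},
    {"gripper":1,"x":0,"y":0,"z":0,"spin":0},
    {"gripper":1,"x":0,"y":0,"z":0,"spin":0},
    {"gripper":1,"x":0,"y":0,"z":0,"spin":0},
    {"gripper":1,"x":0,"y":0,"z":0,"spin":0}
  ]
}}

```text
time: 38.45
eef_pos: [0.6039, -0.106, 0.0986]
tcp_rot: [0.629, 0.777, -0.0, -0.0]
contact_force: [-2.6, 0.3, 6.9]
opening: 0.168
finger_force: 79.4
```

Contact is at TCP height .0986 as expected. Pressing about 3.5 mm more on command.

Request:
{"op": "step_arm", "data": {
  "commands": [
    {"gripper":1,"x":0,"y":0,"z":0.7,"spin":0},
    {"gripper":1,"x":0,"y":0,"z":0.7,"spin":0},
    {"gripper":1,"x":0,"y":0,"z":0.7,"spin":0},
    {"gripper":1,"x":0,"y":0,"z":0.7,"spin":0},
    {"gripper":1,"x":0,"y":0,"z":0.7,"spin":0},
    {"gripper":1,"x":0,"y":0,"z":0,"spin":0},
    {"gripper":1,"x":0,"y":0,"z":0,"spin":0},
    {"gripper":1,"x":0,"y":0,"z":0,"spin":0},
    {"gripper":1,"x":0,"y":0,"z":0,"spin":0},
    {"gripper":1,"x":0,"y":0,"z":0,"spin":0}
  ]
}}

```text
time: 39.45
eef_pos: [0.6047, -0.1061, 0.0983]
tcp_rot: [0.629, 0.777, 0.0, 0.0]
contact_force: [-8.3, 1.2, 19.2]
opening: 0.172
finger_force: 81.1
```

Request:
{"op": "step_arm", "data": {
  "commands": [
    {"gripper":1,"x":0,"y":-0.5,"z":0.4,"spin":0},
    {"gripper":1,"x":0,"y":-0.5,"z":0,"spin":0},
    {"gripper":1,"x":0,"y":0,"z":0,"spin":0},
    {"gripper":1,"x":0,"y":0,"z":0,"spin":0},
    {"gripper":1,"x":0,"y":0,"z":0,"spin":0},
    {"gripper":1,"x":0,"y":0,"z":0,"spin":0},
    {"gripper":1,"x":0,"y":0,"z":0,"spin":0},
    {"gripper":1,"x":0,"y":0,"z":0,"spin":0},
    {"gripper":1,"x":0,"y":0,"z":0,"spin":0},
    {"gripper":1,"x":0,"y":0,"z":0,"spin":0}
  ]
}}

```text
time: 40.45
eef_pos: [0.6046, -0.1062, 0.0983]
tcp_rot: [0.629, 0.777, 0.001, 0.001]
contact_force: [-6.3, 2.3, 18.8]
opening: 0.171
finger_force: 81.1
```

Unload, then let go.

Request:
{"op": "step_arm", "data": {
  "commands": [
    {"gripper":1,"x":0,"y":-0.4,"z":-1,"spin":0},
    {"gripper":1,"x":0,"y":-0.4,"z":-1,"spin":0},
    {"gripper":1,"x":0,"y":0,"z":-1,"spin":0},
    {"gripper":1,"x":0,"y":0,"z":-1,"spin":0},
    {"gripper":1,"x":0,"y":0,"z":0,"spin":0},
    {"gripper":1,"x":0,"y":0,"z":0,"spin":0},
    {"gripper":1,"x":0,"y":0,"z":0,"spin":0},
    {"gripper":1,"x":0,"y":0,"z":0,"spin":0},
    {"gripper":1,"x":0,"y":0,"z":0,"spin":0},
    {"gripper":1,"x":0,"y":0,"z":0,"spin":0}
  ]
}}

```text
time: 41.45
eef_pos: [0.6036, -0.1062, 0.0985]
tcp_rot: [0.63, 0.777, 0.001, 0.001]
contact_force: [3.2, 1.3, 6.7]
opening: 0.17
finger_force: 79.3
```

Request:
{"op": "step_arm", "data": {
  "commands": [
    {"gripper":1,"x":0,"y":0.3,"z":-0.7,"spin":0},
    {"gripper":1,"x":0,"y":0,"z":0,"spin":0},
    {"gripper":0.3,"x":0,"y":0,"z":0,"spin":0},
    {"gripper":-0.4,"x":0,"y":0,"z":0,"spin":0},
    {"gripper":-1,"x":0,"y":0,"z":0,"spin":0},
    {"gripper":-1,"x":0,"y":0,"z":0,"spin":0},
    {"gripper":-1,"x":0,"y":0,"z":-10,"spin":0},
    {"gripper":-1,"x":0,"y":0,"z":-25,"spin":0},
    {"gripper":-1,"x":0,"y":0,"z":-30,"spin":0},
    {"gripper":-1,"x":0,"y":0,"z":-30,"spin":0}
  ]
}}

```text
time: 42.45
eef_pos: [0.6022, -0.1063, 0.1942]
tcp_rot: [0.629, 0.777, -0.0, -0.0]
contact_force: [0.7, 0.2, 0.0]
opening: 1.001
finger_force: 0.0
```

Request:
{"op": "step_arm", "data": {
  "commands": [
    {"gripper":-1,"x":0,"y":0,"z":-20,"spin":0},
    {"gripper":-1,"x":-30,"y":0,"z":-10,"spin":0},
    {"gripper":-1,"x":-40,"y":0,"z":0,"spin":0},
    {"gripper":-1,"x":-40,"y":0,"z":0,"spin":0},
    {"gripper":-1,"x":-40,"y":0,"z":0,"spin":0},
    {"gripper":-1,"x":-20,"y":0,"z":0,"spin":0},
    {"gripper":-1,"x":0,"y":0,"z":0,"spin":0},
    {"gripper":-1,"x":0,"y":0,"z":0,"spin":0},
    {"gripper":-1,"x":0,"y":0,"z":0,"spin":0},
    {"gripper":-1,"x":0,"y":0,"z":0,"spin":0}
  ]
}}

```text
time: 43.45
eef_pos: [0.6378, -0.2712, 0.2231]
tcp_rot: [0.629, 0.778, 0.0, -0.0]
contact_force: [-0.2, 0.1, -0.1]
opening: 0.998
finger_force: 0.0
```

```bash
python3 -c "
from h import *
s=snap('side')
cv2.imwrite('pics/s6.png',cv2.resize(s['color'][80:330,150:380,::-1],None,fx=2.4,fy=2.4,interpolation=cv2.INTER_CUBIC))"
```

```text
(no output)
```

View pics/s6.png

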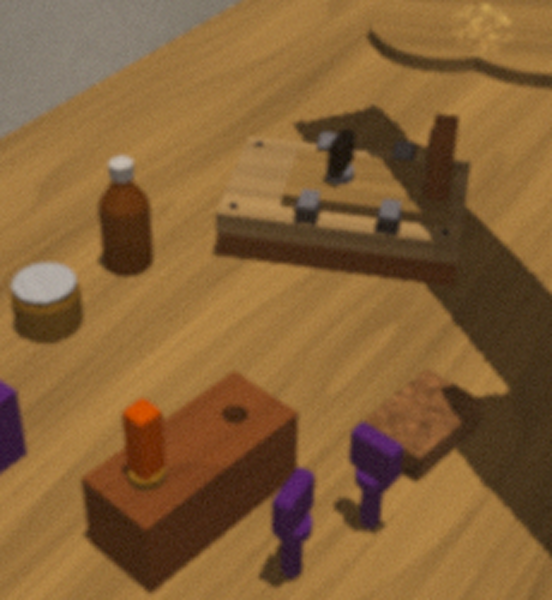

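The bolt (crop 340,155) stands upright with its collar on the foot, the drift (145,445) is in the block, and the tin, cork block and glue bottle haven't moved. Handing in.

```bash
python3 -c "
from plant import *
print(sign_off())"
```

```text
the job is handed in; nothing more can be done
None
```

I handed the job in at about 43.5 s of the 72 s allowed, with no verdict returned: the drift brought the holes into line (seated at about 25 N) and is back in hole a of the block, the bolt is through both holes (seated at about 21 N) and released, and the tin, cork block and glue bottle look unmoved.

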